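Pack the bottle caddy and leave the larger look-alikes

TASK

From the seven bottles and vials standing loose on the front part of the worktop, left and right of the grey four-pocket caddy, pack the caddy, one piece to a pocket, each upright on the pocket floor: the medium white bottle (middle in height of the three white ones) in the end pocket farthest from the small pocket, then the small brown bottle, then the small white bottle, and the short thick vial in the small pocket at the other end. The larger look-alikes do not belong: leave the large white bottle, the large brown bottle and the long slender vial standing where they are, and do not tip anything over. The stock bottles along the back of the bench, behind the caddy, are no part of this.

Things in the scene. Friction and masses are not known exactly. Their poses are not given: they have to be found in the camera images.
- white_mid: medium white plastic reagent bottle, the middle one in height of the three white bottles; loose, upright, about 0.1 kg. 90 mm high in all; cylindrical body 50 mm in diameter up to 74 mm, above it a shoulder and a red screw cap 32 mm in diameter. Grip the body. Origin at the centre of its underside, z up its axis; round, so its yaw means nothing.
- brown_small: small brown glass reagent bottle, the smaller of the two brown bottles; loose, upright, about 0.07 kg. 85 mm high in all; cylindrical body 44 mm in diameter up to 70 mm, above it a shoulder and a white screw cap 29 mm in diameter. Grip the body. Origin at the centre of its underside, z up its axis; round, so its yaw means nothing.
- white_small: small white plastic reagent bottle, the shortest of the three white bottles; loose, upright, about 0.06 kg. 75 mm high in all; cylindrical body 48 mm in diameter up to 61 mm, above it a shoulder and a white screw cap 31 mm in diameter. Grip the body. Origin at the centre of its underside, z up its axis; round, so its yaw means nothing.
- vial_short: short thick glass vial with a red cap, the shorter of the two vials; loose, upright, about 0.03 kg. 54 mm high in all, cylinder 21 mm in diameter. Origin at the centre of its underside, z up its axis; round, so its yaw means nothing.
- white_large: large white plastic reagent bottle, the tallest of the three white bottles: 105 mm high, body 54 mm in diameter, blue cap. A look-alike that stays where it stands; loose. Origin at the centre of its underside, z up its axis; round, so its yaw means nothing.
- brown_large: large brown glass reagent bottle, the larger of the two brown bottles: 125 mm high, body 64 mm in diameter, black cap. A look-alike that stays where it stands; loose. Origin at the centre of its underside, z up its axis; round, so its yaw means nothing.
- vial_long: long slender pointed glass vial with amber contents: 98 mm high, 19 mm in diameter. A look-alike that stays where it stands; loose and easily tipped. Origin at the centre of its underside, z up its axis; round, so its yaw means nothing.
- caddy: low grey open caddy, fixed, turned any way: 274 x 78 mm (plus a 12 mm tab at each end), 28 mm high, floor top 4 mm above the worktop, walls 4 mm. Origin: centre of its underside, on the worktop; its x runs along the row towards the small pocket, z up. Pocket centres on its x axis: -98, -24, +50 mm (three pockets, 70 x 70 mm inside) and +111 mm (small pocket, 44 mm along x by 70 mm).
Mind the look-alikes: they are no part of the job. Leave any orange or yellow look-alike of the white_mid alone.

How it is judged:
By the outcome, as a careful person would: the job done as asked, in the order asked, and still so for the second after the job is handed in, with the robot touching nothing.
It also fails if it takes over 125 s, if anything falls off the work surface, if the arm or the gripper's body presses on something with over 40 N, if the wrist force passes 120 N, or if a joint passes its speed limit or range.

ROBOT

A 6-joint arm with a two-finger parallel gripper is mounted at the origin on a cart in front of the work surface, level with it; the furniture and walls round the work are solid. World frame = base frame: x ahead of the robot, y to its left, z up, the work surface at z = 0. Lengths are in m, angles in rad, forces in N, time in s.
With the tool pointing down it reaches from about 0.3 to 0.775 m from the base axis. Payload 14.6 kg.
Tool frame: the origin (TCP) lies on the mounting face of the last link; the fingertips stand 199 mm ahead of it and the grasp point (between the pads) lies 180 mm ahead of it; z points along the fingers, y is the line along which they close (so a half turn about z gives the same grasp; the last joint's range is limited). The gripper opens to 94 mm and grips with 3 to 60 N. Pads are 16 mm wide; open, the fingers measure 119 mm over their backs; the gripper's body (75 mm by 177 mm) begins 78 mm behind the grasp point.
Start: joints at [-1.22, 0.3, 1.521, -0, 1.321, -0.067], TCP at [0.223, -0.503, 0.405] pointing down, gripper open.
Joint ranges: [-3.03, 3.03], [-0.79, 2.21], [0.23, 2.52], [-1.04, 4.18], [0, 3.07], [-2.55, 2.55]. Speed limits (rad/s): [2.22, 2.22, 2.57, 3.14, 3.14, 3.14].

INTERFACE

Orientations are given as [roll, pitch, yaw] about the fixed x, y, z axes, in that order (R = Rz(yaw) Ry(pitch) Rx(roll)).
In Python, from station import telemetry, cams, workorder, finder gives the robot as it stands.
- The arm moves only by the tool jog_arm, never from a script. Its argument "rows" is a list of rows, each an object with "gripper": the finger opening in m, from 0 to 0.094; "slide": the shift along the tool's x, y, z in m, a list of three; "spin": the turn about the tool's z in rad. In form: [{"gripper": gripper, "slide": [tx, ty, tz], "spin": spin}, ...]. A call has 1 to 8 rows; each row is the pose to reach, as a shift and turn from the pose commanded when the call began, along the tool's axes at that moment; what a row does not reach only later rows make up. A row lasts 1/10 s, in which the tool goes at most 50 mm and 8.59 degrees, less where a joint would pass 70% of its speed; a pose out of reach is approached as far as the arm can. A call with a gripper value outside its range is refused whole. The fingers move at their own pace and stop on an object; "squeeze" is the grip in N (left out, the last holds). Time passes only in rows, so rows that repeat a pose let the fingers close. It gives the time, the measured TCP pose, the force, the opening and the grip force at its end, in the units of the state.
- telemetry.get_obs(): the state, without advancing time (a new reading comes with each control period).
- cams.camera(name): name is "scene" or "top" or "wrist"; returns (picture, depth): 384x512x3 uint8, red, green, blue; 384x512 float32, m along the optical axis (not along the pixel's ray), 0 where there is no reading.
- cams.camera_info(name): a dict with "camera_matrix" (3x3 intrinsics, pixels), "R" (3x3) and "t" (3): a world point X has camera coordinates R X + t; the wrist camera has in their place "tool_from_camera" (4x4, takes a point from camera to tool coordinates, whose origin is the TCP and whose axes are the flange's). Camera axes: x right, y down, z forward; pixel columns grow to the right and rows downward; lengths in m; the calibration is good to about 2 mm. A picture is of the moment at which its call begins: read the wrist's pose just before it. camera_info takes no time and is no camera call.
- workorder.hand_in(): hands the job in; it is judged then, once.
Trained networks look in the newest picture that a camera, given by its name, has taken for a name from the list of things; names that differ only in an ending like _2 or _b are one class to them, and where a whole thing is asked for, a point or a joint stands for the part that bears it (a point fixed in the world has none). Each returns a list of dicts, best first, with "confidence" (0 to 1); they miss things now and then, are a little off and sometimes report something else, mostly with a low value. They report only what shows in the picture. A call takes as long as a camera call. They do not tell look-alikes from the thing itself.
- finder.find_in(target, camera): "point" ([x, y, z] in m, in world coordinates, good to about 4 mm: the middle of the surface that is visible of it).
- finder.masks_of(target, camera): "region" (384x512 bool, what is visible of it).
The state is a dict: "time_s": time; "qpos": joint angles; "joint_vel": joint speeds; "tau": joint torques, N m; "ee_pos": TCP position; "eef_rot": TCP orientation; "force": force on the tool from outside, world axes, zero at the start; "moment": the same for the moment, N m; "grip_width": finger opening in m; "grip_force": force on a finger pad.
Only numpy, scipy, OpenCV 4.12 (cv2) and the standard library are available. Lean on these libraries where they do the work, as an engineer would, in place of code of your own. Each camera call takes 0.05 s, during which the arm holds its last target. There are 200 camera calls.

## Working session

There is one attempt and no reset: what is moved stays moved. The work goes in short steps, Python scripts to look and compute and a tool call to move; the robot and the scene stay as the last step left them, time stands still between calls to the robot, and variables do not carry over. Pictures are saved under pics/ and viewed, at most 14 in all, crops included, and the job is handed in when it is done.

Besides the shell and the picture viewer there is one more tool, called after "Emit:" as name(argument=value, ...), one argument or row to a line, values as JSON. jog_arm: Moves the arm, as the interface text tells. Its arguments: {"type":"object","properties":{"rows":{"type":"array","items":{"type":"object","properties":{"gripper":{"type":"number"},"slide":{"type":"array","items":{"type":"number"}},"spin":{"type":"number"}}}},"squeeze":{"type":"number"}},"required":["rows"]}

```bash
mkdir -p pics; ls
cat > h.py <<'E'
import numpy as np, cv2
from station import telemetry, cams, workorder, finder
def save(n,p): cv2.imwrite(f'pics/{n}.png',cv2.cvtColor(p,cv2.COLOR_RGB2BGR))
def cloud(cam,d):
    i=cams.camera_info(cam);K=np.array(i['camera_matrix']);v,u=np.indices(d.shape)
    P=np.stack([(u-K[0,2])/K[0,0]*d,(v-K[1,2])/K[1,1]*d,d],-1)
    return (P-np.array(i['t']))@np.array(i['R'])
E
python3 - <<'E'
from h import *
print(telemetry.get_obs())
ims=[]
for c in('scene','top'):
    p,d=cams.camera(c); ims.append(p); np.savez(f'{c}.npz',p=p,d=d)
    save(c,p); i=cams.camera_info(c); print(c,-np.array(i['R']).T@np.array(i['t']),np.array(i['R'])[2],i['camera_matrix'])
    for n in('white_mid','brown_small','white_small','vial_short','vial_long','brown_large','white_large','caddy'):
        print(n,[(np.round(r['point'],3).tolist(),round(r['confidence'],2)) for r in finder.find_in(n,c)[:5]])
E
```

```text
pics
{'time_s': 0.0, 'qpos': array([-1.21957672e+00,  3.00486854e-01,  1.52158922e+00, -4.98077735e-05,
        1.32071608e+00, -6.65783980e-02]), 'joint_vel': array([ 0.00034506,  0.00084454,  0.00047138,  0.00273888, -0.00192828,
        0.00088852]), 'tau': array([-5.08915873e-04, -5.31813526e+01, -3.52738559e+01,  7.08053727e-02,
        2.44317355e-02, -1.04346250e-04]), 'ee_pos': array([ 0.2231555 , -0.50265824,  0.40407411]), 'eef_rot': array([-3.14039260e+00, -3.16654428e-05,  4.17810341e-01]), 'force': array([0.36373676, 0.84550189, 0.96082701]), 'moment': array([ 0.00573034,  0.01245533, -0.02347218]), 'grip_force': 0.0, 'grip_width': 0.09408515912181532}
scene [-0.1125029   0.76621873  1.14702865] [ 0.39867968 -0.55284766 -0.73171988] [[445.11183434   0.         257.19909862]
 [  0.         445.11183434 188.70937513]
 [  0.           0.           1.        ]]
white_mid [([0.596, -0.146, 0.056], 0.75), ([0.518, -0.231, 0.052], 0.54), ([0.504, -0.13, 0.055], 0.54)]
brown_small [([0.4, -0.225, 0.053], 0.53)]
white_small [([0.504, 0.391, 0.056], 0.65)]
vial_short [([0.532, 0.2
[... 166 characters left out ...]
6, 0.075], 0.56)]
caddy [([0.554, -0.006, 0.009], 0.75)]
top [ 0.4322918  -0.09220135  1.440768  ] [ 0.0375568   0.02319781 -0.9990252 ] [[418.95500814   0.         252.2735162 ]
 [  0.         418.95500814 196.15263671]
 [  0.           0.           1.        ]]
white_mid [([0.386, -0.527, 0.067], 0.71), ([0.524, -0.237, 0.068], 0.64), ([0.594, -0.161, 0.076], 0.55), ([0.511, -0.141, 0.073], 0.51)]
brown_small [([0.525, -0.238, 0.07], 0.55), ([0.405, -0.236, 0.066], 0.43)]
white_small [([0.516, 0.368, 0.057], 0.72)]
vial_short [([0.539, 0.243, 0.049], 0.57)]
vial_long []
brown_large [([0.4, 0.36, 0.093], 0.64)]
white_large [([0.412, 0.226, 0.08], 0.7)]
caddy [([0.551, -0.002, 0.003], 0.89)]
```

View pics/scene.png

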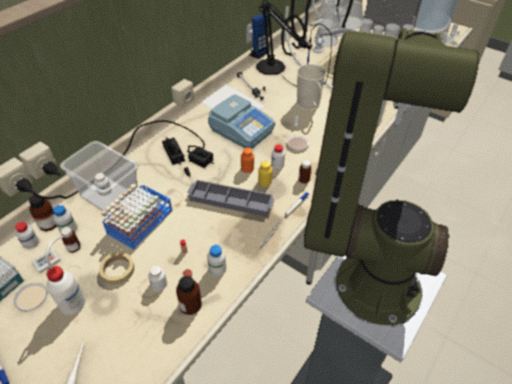

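View pics/top.png

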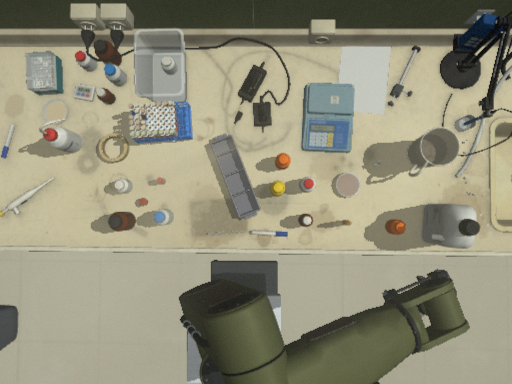

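The scene view shows the caddy at about (230,198). The white bottle with a red cap is at (278,155), with orange (247,160) and yellow (265,173) look-alikes beside it. The small brown bottle is at (305,172), the small white at (157,278), large white (217,260) and large brown (188,295). Two red-capped vial candidates are at (183,245) and (187,273). I'll enlarge the crops and fit the clouds.

Run:
```python
from h import *
S=np.load('scene.npz');T=np.load('top.npz')
a=cv2.resize(S['p'][225:320,130:240],(440,380),interpolation=3)
b=cv2.resize(S['p'][130:225,175:325],(600,380)[0:2],interpolation=3)[:, :]
t=cv2.resize(T['p'][150:245,95:425],(800,230),interpolation=3)
b=cv2.resize(b,(360,228)); a=cv2.resize(a,(440,360))
out=np.zeros((590,800,3),np.uint8); out[:360,:440]=a; out[:228,440:]=b; out[360:590]=t
save('crop',out)
C={c:cloud(c,z['d'])[z['d']>0] for c,z in(('scene',S),('top',T))}
A=np.vstack(list(C.values()))
# rough pixel seeds in top, world xy from its own cloud
X=cloud('top',T['d'])
from scipy.optimize import least_squares
for n,(u,v) in dict(white_mid=(308,184),yellow=(278,188),orange=(283,160),brown_small=(305,220),thin=(345,222),white_small=(121,186),red1=(160,181),red2=(142,202),white_large=(161,217),brown_large=(120,221)).items():
    w=X[v-4:v+5,u-4:u+5].reshape(-1,3); 
    s=w[w[:,2].argsort()[-5:]].mean(0)
    print(n,'seed',s.round(3),end=' ')
    for c,P in C.items():
        Q=P[np.hypot(*(P[:,:2]-s[:2]).T)<.045]; h=np.percentile(Q[:,2],99.5)
        cap=Q[Q[:,2]>h-.008]; B=Q[(Q[:,2]>.02)&(Q[:,2]<h-.025)]
        r='';
        if len(B)>12:
            f=least_squares(lambda q:np.hypot(B[:,0]-q[0],B[:,1]-q[1])-q[2],[s[0],s[1],.025],loss='soft_l1',f_scale=.002); r=f.x.round(4)
        print(c,'h',round(h,3),'cap',cap[:,:2].mean(0).round(3),'body',r,len(B),end=' | ')
    print()
# caddy
for c,P in C.items():
    Q=P[(np.hypot(P[:,0]-.552,P[:,1]+.004)<.17)&(P[:,2]>.02)&(P[:,2]<.034)]
    Q=Q[np.abs((Q[:,:2]-[.552,-.004])@[1,0])<.15]
    _,n,_=0,0,0
    rr=cv2.minAreaRect(Q[:,:2].astype(np.float32)); print(c,len(Q),rr,np.median(Q[:,2]))
m=finder.masks_of('caddy','top')[0]['region']
q=X[m]; print(cv2.minAreaRect(q[:,:2].astype(np.float32)),np.percentile(q[:,2],[5,50,95]))
```

```text
white_mid seed [ 0.528 -0.245  0.094] scene h 0.094 cap [ 0.523 -0.242] body [ 0.5251 -0.2442  0.0237] 155 | top h 0.094 cap [ 0.525 -0.243] body [ 0.5254 -0.2417  0.0225] 93 | 
yellow seed [ 0.498 -0.13   0.365] scene h 0.092 cap [ 0.51  -0.143] body [ 0.5119 -0.1451  0.0243] 157 | top h 0.095 cap [ 0.514 -0.144] body [ 0.512  -0.1426  0.0222] 79 | 
orange seed [ 0.601 -0.163  0.094] scene h 0.093 cap [ 0.601 -0.158] body [ 0.603  -0.1622  0.0238] 153 | top h 0.093 cap [ 0.603 -0.16 ] body [ 0.603  -0.1593  0.0228] 80 | 
brown_small seed [ 0.412 -0.207  0.359] scene h 0.088 cap [ 0.405 -0.238] body [-164.2996  374.8681  409.6582] 116 | top h 0.089 cap [ 0.406 -0.237] body [ -7.8598 483.0634 483.358 ] 50 | 
thin seed [ 0.405 -0.313  0.365] scene h 0.005 cap [ 0.411 -0.316] body  0 | top h 0.006 cap [ 0.405 -0.314] body  0 | 
white_small seed [0.518 0.376 0.081] scene h 0.079 cap [0.516 0.38 ] body [0.5167 0.3785 0.0234] 124 | top h 0.08 cap [0.516 0.379] body [0.5162 0.3798 0.0229] 73 | 
red1 seed [0.534 0.248 0.057] scene h 0.056 cap [0.534 0.251] body [0.5342 0.2495 0.0097] 15 | to
[... 258 characters left out ...]
 [0.412 0.237] body [0.4118 0.2378 0.0248] 293 | top h 0.108 cap [0.413 0.238] body [0.4126 0.2374 0.0246] 145 | 
brown_large seed [0.396 0.359 0.127] scene h 0.13 cap [0.396 0.375] body [0.3945 0.3738 0.028 ] 433 | top h 0.129 cap [0.397 0.374] body [0.3971 0.3727 0.0284] 259 | 
scene 682 ((0.5748375654220581, -0.05684374272823334), (0.2964373826980591, 0.20506860315799713), 22.06535530090332) 0.027639305581485633
top 524 ((0.5533236265182495, -0.0003889799118041992), (0.26398104429244995, 0.21924717724323273), 57.92276382446289) 0.027874873818219036
((0.5261127352714539, -0.2415148913860321), (0.04416652023792267, 0.048884857445955276), 41.51112747192383) [0.05565018 0.07162237 0.0923356 ]
```

View pics/crop.png

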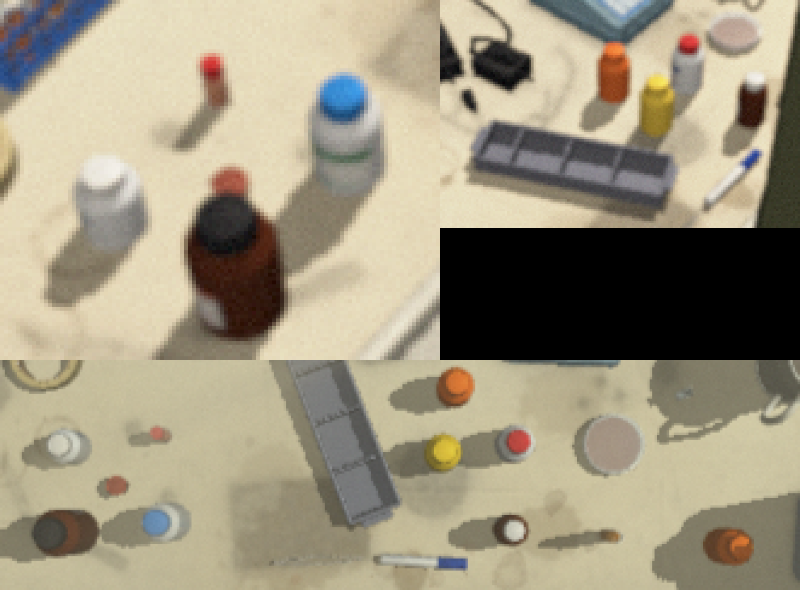

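In the crop, the upright red-capped vial (scene (183,245), 56 mm measured) fits the short vial. The patch at (187,273) is a flat red thing. The red-capped white bottle at scene (278,155) measures 94 mm and is white_mid, clearly not the orange or yellow one. The slender vial stands at top (347,222), and the small pocket is at the caddy's far-left end. Next I'll fit the caddy pose.

Run:
```python
from h import *
from scipy.optimize import minimize
Z={c:np.load(c+'.npz') for c in('scene','top')}
C={c:cloud(c,z['d']) for c,z in Z.items()}
i=cams.camera_info('top');K=np.array(i['camera_matrix']);R=np.array(i['R']);t=np.array(i['t'])
r=R.T@np.linalg.inv(K)@[347,222,1];o=-R.T@t
for z in(0,.05,.098): print('vial_long at z',z,(o+r*(z-o[2])/r[2]).round(3))
def frame(P,q):
    c,s=np.cos(q[2]),np.sin(q[2]); d=P[:,:2]-q[:2]; return d@[c,s],d@[-s,c]
for c,P in C.items():
    P=P[Z[c]['d']>0]; x,y=frame(P,[.552,-.004,.35])
    P=P[(abs(x)<.165)&(abs(y)<.06)]
    W=P[(P[:,2]>.021)&(P[:,2]<.036)]; F=P[(P[:,2]>-.02)&(P[:,2]<.014)]
    def cost(q):
        x,y=frame(W,q); wx=np.min([abs(x-k) for k in(-.135,-.061,.013,.087,.135)],0)
        return np.minimum(np.minimum(wx+.1*(abs(y)>.039),abs(abs(y)-.037)+.1*(abs(x)>.137)),.02).mean()
    best=min((minimize(cost,[.552+a,-.004+b,.35+g],method='Nelder-Mead',options=dict(initial_simplex=np.array([.552+a,-.004+b,.35+g])+np.array([[0,0,0],[.01,0,0],[0,.01,0],[0,0,.05]]))) for a in(-.01,0,.01) for b in(-.01,0,.01) for g in(-.06,0,.06)),key=lambda m:m.fun)
    x,y=frame(W,best.x); inn=abs(y)<.028
    print(c,len(W),best.x.round(4),best.fun.round(4),'wall z',np.median(W[:,2]).round(4)); print(np.histogram(x[inn],np.arange(-.15,.151,.01))[0], np.histogram(y,np.arange(-.05,.051,.005))[0])
    x,y=frame(P,best.x); f=(abs(x+.098)<.025)&(abs(y)<.02); print('floor z',np.median(P[f,2]).round(4))
    if c=='top': q=best.x
    for k in(-.098,-.024,.05,.111): print(k,(best.x[:2]+k*np.array([np.cos(best.x[2]),np.sin(best.x[2])])).round(3))
```

```text
vial_long at z 0 [ 0.401 -0.383  0.   ]
vial_long at z 0.05 [ 0.402 -0.373  0.05 ]
vial_long at z 0.098 [ 0.403 -0.364  0.098]
scene 579 [ 0.5517 -0.0014  0.3816] 0.0025 wall z 0.0281
[25 34  0  0  0  0  0  0 13  7  0  0  0  0  0  0 20  0  0  0  0  0  0 18
  0  0  0  0 30 25] [  1  30 112  51  11  12  14  21  15  18  19  13  21  14  14  13  46 138
  16   0]
floor z 0.0016
-0.098 [ 0.461 -0.038]
-0.024 [ 0.529 -0.01 ]
0.05 [0.598 0.017]
0.111 [0.655 0.04 ]
top 531 [ 0.5529 -0.0006  0.3803] 0.0025 wall z 0.0281
[30 44  0  0  0  0  0  0 13  7  0  0  0  0  0  0 22  0  0  0  0  0  0 21
  0  0  0  0 35 32] [  0   2 116  41  15  14  21  19  19  20  17  22  21  18  17  12  38 113
   6   0]
floor z 0.0023
-0.098 [ 0.462 -0.037]
-0.024 [ 0.531 -0.01 ]
0.05 [0.599 0.018]
0.111 [0.656 0.041]
```

Emit:
jog_arm(
  rows=[
    {"gripper": 0.074,"slide": [0.05,-0.015,0.007],"spin": 0.038},
    {"gripper": 0.074,"slide": [0.095,-0.029,0.014],"spin": 0.038},
    {"gripper": 0.074,"slide": [0.14,-0.043,0.02],"spin": 0.038},
    {"gripper": 0.074,"slide": [0.19,-0.058,0.027],"spin": 0.038},
    {"gripper": 0.074,"slide": [0.24,-0.073,0.034],"spin": 0.038},
    {"gripper": 0.074,"slide": [0.285,-0.087,0.041],"spin": 0.038},
    {"gripper": 0.074,"slide": [0.33,-0.1,0.047],"spin": 0.038},
    {"gripper": 0.074,"slide": [0.37,-0.112,0.054],"spin": 0.038},
  ],
  squeeze=15,
)

```text
time_s: 1.75
ee_pos: [0.5175, -0.2482, 0.3505]
eef_rot: [3.141, -0.0, 0.381]
force: [-0.4, -0.6, -0.1]
grip_width: 0.0739
grip_force: 0.0
```

```bash
cat > plan.py <<'E'
import sys; from h import *
# shifts in tool axes, from measured pose through world waypoints x y (grasp z) ; tool pointing down
def plan(*W):
    o=telemetry.get_obs();p=o['ee_pos'];y=o['eef_rot'][2];c,s=np.cos(y),np.sin(y)
    print('t',round(o['time_s'],2),'grasp',(p-[0,0,.18]).round(4),'rot',np.round(o['eef_rot'],4),'w',round(o['grip_width'],4),'gf',round(o['grip_force'],1),'F',np.round(o['force'],1))
    for w in W:
        d=np.array(w)+[0,0,.18]-p; print(w,'->',np.round([d[0]*c+d[1]*s,d[0]*s-d[1]*c,-d[2]],4))
if __name__=='__main__': plan(*[tuple(map(float,a.split(','))) for a in sys.argv[1:]])
E
python3 plan.py .525,-.243,.17 .525,-.243,.05
python3 - <<'E'
from h import *
p,d=cams.camera('wrist'); save('w1',p); print(cams.camera_info('wrist'))
E
```

```text
t 1.75 grasp [ 0.5175 -0.2482  0.1705] rot [ 3.1413e+00 -3.0000e-04  3.8060e-01] w 0.0739 gf 0.0 F [-0.4 -0.6 -0.1]
(0.525, -0.243, 0.17) -> [ 0.0089 -0.002   0.0005]
(0.525, -0.243, 0.05) -> [ 0.0089 -0.002   0.1205]
{'camera_matrix': array([[286.52137428,   0.        , 253.13579903],
       [  0.        , 286.52137428, 194.07427013],
       [  0.        ,   0.        ,   1.        ]]), 'tool_from_camera': array([[ 4.16433440e-04, -9.58677231e-01, -2.84495682e-01,
         8.35451376e-02],
       [ 9.99999912e-01,  4.11748409e-04,  7.62738427e-05,
         2.04928369e-03],
       [ 4.40186479e-05, -2.84495688e-01,  9.58677319e-01,
         2.07206810e-02],
       [ 0.00000000e+00,  0.00000000e+00,  0.00000000e+00,
         1.00000000e+00]])}
```

View pics/w1.png

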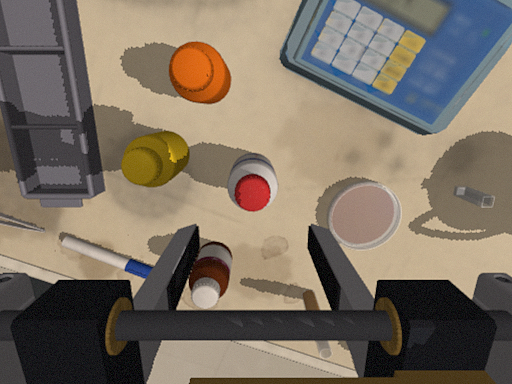

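The wrist view has the red-capped white bottle at (252,190), centred between the fingers. The yellow, orange and brown bottles and the vial are clear of the finger paths, so I'll descend and grip.

Emit:
jog_arm(
  rows=[
    {"gripper": 0.074,"slide": [0.009,-0.002,0.01]},
    {"gripper": 0.074,"slide": [0.009,-0.002,0.04]},
    {"gripper": 0.074,"slide": [0.009,-0.002,0.075]},
    {"gripper": 0.074,"slide": [0.009,-0.002,0.105]},
    {"gripper": 0.074,"slide": [0.009,-0.002,0.12]},
    {"gripper": 0.074,"slide": [0.009,-0.002,0.12]},
    {"gripper": 0.04,"slide": [0.009,-0.002,0.12]},
    {"gripper": 0.04,"slide": [0.009,-0.002,0.12]},
  ],
  squeeze=15,
)

```text
$.rows[0]: bad value
```

Emit:
jog_arm(
  rows=[
    {"gripper": 0.04,"slide": [0,0,0]},
    {"gripper": 0.04,"slide": [0,0,0]},
    {"gripper": 0.04,"slide": [0,0,0]},
    {"gripper": 0.04,"slide": [0,0,-0.01]},
    {"gripper": 0.04,"slide": [0,0,-0.03]},
    {"gripper": 0.04,"slide": [0,0,-0.06]},
    {"gripper": 0.04,"slide": [0,0,-0.1]},
    {"gripper": 0.04,"slide": [0,0,-0.12]},
  ],
)

```text
$.rows[0]: bad value
```

```bash
python3 plan.py .462,-.0375,.17 .462,-.0375,.057
```

```text
t 1.8 grasp [ 0.5203 -0.245   0.1692] rot [-3.1402e+00 -5.0000e-04  3.8330e-01] w 0.074 gf 0.0 F [ 3.   3.6 -1.7]
(0.462, -0.0375, 0.17) -> [ 0.0235 -0.2142 -0.0008]
(0.462, -0.0375, 0.057) -> [ 0.0235 -0.2142  0.1122]
```

Emit:
jog_arm(
  rows=[
    {"gripper": 0.074,"slide": [0.01,-0.003,0.01],"spin": 0},
    {"gripper": 0.074,"slide": [0.01,-0.003,0.04],"spin": 0},
    {"gripper": 0.074,"slide": [0.01,-0.003,0.075],"spin": 0},
    {"gripper": 0.074,"slide": [0.01,-0.003,0.105],"spin": 0},
    {"gripper": 0.074,"slide": [0.01,-0.003,0.12],"spin": 0},
    {"gripper": 0.074,"slide": [0.01,-0.003,0.12],"spin": 0},
    {"gripper": 0.074,"slide": [0.01,-0.003,0.12],"spin": 0},
  ],
  squeeze=15,
)

```text
time_s: 2.5
ee_pos: [0.5242, -0.2442, 0.2317]
eef_rot: [3.141, -0.001, 0.379]
force: [1.2, 0.4, 0.1]
grip_width: 0.0739
grip_force: 0.0
```

Emit:
jog_arm(
  rows=[
    {"gripper": 0.04,"slide": [0,0,0],"spin": 0},
    {"gripper": 0.04,"slide": [0,0,0],"spin": 0},
    {"gripper": 0.04,"slide": [0,0,0],"spin": 0},
    {"gripper": 0.04,"slide": [0,0,0],"spin": 0},
    {"gripper": 0.04,"slide": [0,0,0],"spin": 0},
    {"gripper": 0.04,"slide": [0,0,0],"spin": 0},
  ],
)

```text
time_s: 3.1
ee_pos: [0.5242, -0.2438, 0.2313]
eef_rot: [3.141, -0.001, 0.38]
force: [-1.7, 0.3, 6.4]
grip_width: 0.0497
grip_force: 15.0
```

Emit:
jog_arm(
  rows=[
    {"gripper": 0.04,"slide": [0,0,-0.01],"spin": 0},
    {"gripper": 0.04,"slide": [0,0,-0.035],"spin": 0},
    {"gripper": 0.04,"slide": [0,0,-0.065],"spin": 0},
    {"gripper": 0.04,"slide": [0,0,-0.095],"spin": 0},
    {"gripper": 0.04,"slide": [0,0,-0.12],"spin": 0},
    {"gripper": 0.04,"slide": [0.001,-0.01,-0.12],"spin": 0},
    {"gripper": 0.04,"slide": [0.003,-0.03,-0.12],"spin": 0},
    {"gripper": 0.04,"slide": [0.006,-0.06,-0.12],"spin": 0},
  ],
)

```text
time_s: 3.9
ee_pos: [0.5068, -0.1852, 0.3495]
eef_rot: [-3.141, 0.001, 0.379]
force: [0.7, 0.8, -2.0]
grip_width: 0.0498
grip_force: 15.0
```

Emit:
jog_arm(
  rows=[
    {"gripper": 0.04,"slide": [0.003,-0.035,0],"spin": 0},
    {"gripper": 0.04,"slide": [0.006,-0.07,0],"spin": 0},
    {"gripper": 0.04,"slide": [0.009,-0.105,0],"spin": 0},
    {"gripper": 0.04,"slide": [0.012,-0.135,0],"spin": 0},
    {"gripper": 0.04,"slide": [0.013,-0.15,0],"spin": 0},
    {"gripper": 0.04,"slide": [0.013,-0.155,0],"spin": 0},
    {"gripper": 0.04,"slide": [0.013,-0.155,0],"spin": 0},
  ],
)

```text
time_s: 4.6
ee_pos: [0.462, -0.037, 0.3504]
eef_rot: [-3.142, 0.0, 0.38]
force: [-0.6, 0.2, -0.2]
grip_width: 0.0495
grip_force: 15.0
```

```bash
python3 plan.py .462,-.0375,.17 .462,-.0375,.057
```

```text
t 4.6 grasp [ 0.462  -0.037   0.1704] rot [-3.1415e+00  3.0000e-04  3.8040e-01] w 0.0495 gf 15.0 F [-0.6  0.2 -0.2]
(0.462, -0.0375, 0.17) -> [-0.0002  0.0005  0.0004]
(0.462, -0.0375, 0.057) -> [-0.0002  0.0005  0.1134]
```

Emit:
jog_arm(
  rows=[
    {"gripper": 0.04,"slide": [0,0,0.025],"spin": 0},
    {"gripper": 0.04,"slide": [0,0,0.055],"spin": 0},
    {"gripper": 0.04,"slide": [0,0,0.08],"spin": 0},
    {"gripper": 0.04,"slide": [0,0,0.1],"spin": 0},
    {"gripper": 0.04,"slide": [0,0,0.11],"spin": 0},
    {"gripper": 0.04,"slide": [0,0,0.1145],"spin": 0},
    {"gripper": 0.04,"slide": [0,0,0.1145],"spin": 0},
    {"gripper": 0.04,"slide": [0,0,0.1145],"spin": 0},
  ],
)

```text
time_s: 5.4
ee_pos: [0.4623, -0.0372, 0.2369]
eef_rot: [3.141, -0.001, 0.38]
force: [0.3, -0.3, -0.3]
grip_width: 0.0501
grip_force: 15.0
```

Emit:
jog_arm(
  rows=[
    {"gripper": 0.066,"slide": [0,0,0],"spin": 0},
    {"gripper": 0.066,"slide": [0,0,0],"spin": 0},
    {"gripper": 0.066,"slide": [0,0,0],"spin": 0},
    {"gripper": 0.066,"slide": [0,0,0],"spin": 0},
    {"gripper": 0.066,"slide": [0,0,-0.02],"spin": 0},
    {"gripper": 0.066,"slide": [0,0,-0.06],"spin": 0},
    {"gripper": 0.066,"slide": [0,0,-0.1],"spin": 0},
    {"gripper": 0.066,"slide": [0,0,-0.12],"spin": 0},
  ],
)

```text
time_s: 6.2
ee_pos: [0.4621, -0.037, 0.3594]
eef_rot: [3.14, -0.003, 0.38]
force: [0.0, -0.0, -0.2]
grip_width: 0.0661
grip_force: 0.0
```

Run:
```python
from h import *; from plan import plan
p,d=cams.camera('scene'); save('s2',cv2.resize(p[120:230,170:330],(640,440),interpolation=3))
X=cloud('scene',d)[d>0];
for s in((.462,-.0375),(.406,-.238)):
    Q=X[np.hypot(*(X[:,:2]-s).T)<.045]; Q=Q[Q[:,2]<.15]; h=np.percentile(Q[:,2],99.5); print(h,Q[Q[:,2]>h-.008].mean(0))
plan((.407,-.2385,.17),(.407,-.2385,.05))
```

```text
0.09779205802980688 [ 0.46186585 -0.03525786  0.0941468 ]
0.08731450626314205 [ 0.4057269  -0.23708294  0.08424616]
t 6.25 grasp [ 0.4623 -0.037   0.1813] rot [ 3.1382 -0.0057  0.3799] w 0.066 gf 0.0 F [0.4 0.2 3.8]
(0.407, -0.2385, 0.17) -> [-0.1261  0.1666  0.0113]
(0.407, -0.2385, 0.05) -> [-0.1261  0.1666  0.1313]
```

View pics/s2.png

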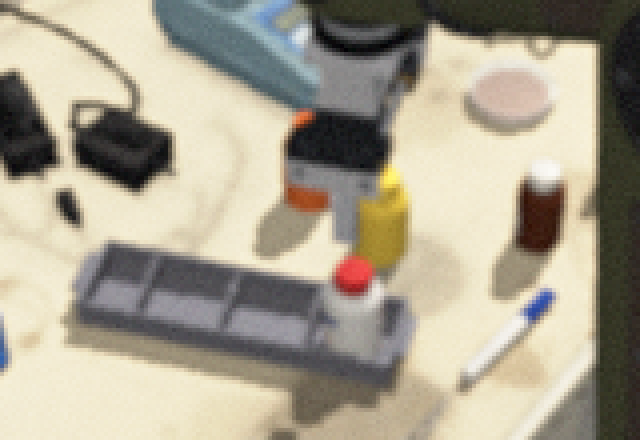

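The crop shows the white bottle upright in the end pocket at (352,310), away from the small pocket at (120,275). Next is the small brown bottle at (543,205).

Emit:
jog_arm(
  rows=[
    {"gripper": 0.068,"slide": [-0.015,0.02,0],"spin": 0},
    {"gripper": 0.068,"slide": [-0.04,0.05,0],"spin": 0},
    {"gripper": 0.068,"slide": [-0.065,0.085,0],"spin": 0},
    {"gripper": 0.068,"slide": [-0.09,0.12,0],"spin": 0},
    {"gripper": 0.068,"slide": [-0.115,0.15,0],"spin": 0},
    {"gripper": 0.068,"slide": [-0.126,0.1665,0],"spin": 0},
    {"gripper": 0.068,"slide": [-0.126,0.1665,0],"spin": 0},
    {"gripper": 0.068,"slide": [-0.126,0.1665,0],"spin": 0},
  ],
)

```text
time_s: 7.05
ee_pos: [0.4067, -0.2381, 0.3557]
eef_rot: [-3.141, 0.0, 0.379]
force: [0.2, 0.4, -0.6]
grip_width: 0.068
grip_force: 0.0
```

Run:
```python
from h import *; from plan import plan
plan((.407,-.238,.05))
o=telemetry.get_obs();p,d=cams.camera('wrist')
i=cams.camera_info('wrist');K=np.array(i['camera_matrix']);M=i['tool_from_camera']
from scipy.spatial.transform import Rotation as Ro
v,u=np.indices(d.shape);P=np.stack([(u-K[0,2])/K[0,0]*d,(v-K[1,2])/K[1,1]*d,d],-1)[d>0]
P=(P@M[:3,:3].T+M[:3,3])@Ro.from_euler('xyz',o['eef_rot']).as_matrix().T+o['ee_pos']
for s in((.407,-.238),(.402,-.373)):
    Q=P[(np.hypot(*(P[:,:2]-s).T)<.04)&(P[:,2]<.12)&(P[:,2]>.02)]; 
    if len(Q): h=np.percentile(Q[:,2],99); print(len(Q),h,Q[Q[:,2]>h-.008].mean(0))
```

```text
t 7.05 grasp [ 0.4067 -0.2381  0.1757] rot [-3.1408e+00  3.0000e-04  3.7920e-01] w 0.068 gf 0.0 F [ 0.2  0.4 -0.6]
(0.407, -0.238, 0.05) -> [3.000e-04 1.000e-04 1.257e-01]
1687 0.08551709804674386 [ 0.41046185 -0.24044934  0.0837252 ]
905 0.09765713187543125 [ 0.40263395 -0.37531043  0.09433454]
```

Emit:
jog_arm(
  rows=[
    {"gripper": 0.068,"slide": [0.001,0.001,0.03],"spin": 0},
    {"gripper": 0.068,"slide": [0.001,0.001,0.065],"spin": 0},
    {"gripper": 0.068,"slide": [0.001,0.001,0.1],"spin": 0},
    {"gripper": 0.068,"slide": [0.001,0.001,0.12],"spin": 0},
    {"gripper": 0.068,"slide": [0.001,0.001,0.128],"spin": 0},
    {"gripper": 0.068,"slide": [0.001,0.001,0.128],"spin": 0},
  ],
)

```text
time_s: 7.7
ee_pos: [0.4083, -0.2381, 0.2277]
eef_rot: [-3.14, 0.001, 0.381]
force: [-0.2, 0.2, 0.2]
grip_width: 0.0678
grip_force: 0.0
```

Emit:
jog_arm(
  rows=[
    {"gripper": 0.035,"slide": [0,0,0],"spin": 0},
    {"gripper": 0.035,"slide": [0,0,0],"spin": 0},
    {"gripper": 0.035,"slide": [0,0,0],"spin": 0},
    {"gripper": 0.035,"slide": [0,0,0],"spin": 0},
    {"gripper": 0.035,"slide": [0,0,0],"spin": 0},
    {"gripper": 0.035,"slide": [0,0,0],"spin": 0},
  ],
)

```text
time_s: 8.3
ee_pos: [0.4082, -0.239, 0.2289]
eef_rot: [3.141, -0.001, 0.38]
force: [-0.1, 0.7, 7.9]
grip_width: 0.0436
grip_force: 15.0
```

Emit:
jog_arm(
  rows=[
    {"gripper": 0.035,"slide": [0,0,-0.01],"spin": 0},
    {"gripper": 0.035,"slide": [0,0,-0.035],"spin": 0},
    {"gripper": 0.035,"slide": [0,0,-0.065],"spin": 0},
    {"gripper": 0.035,"slide": [0,0,-0.095],"spin": 0},
    {"gripper": 0.035,"slide": [0,0,-0.12],"spin": 0},
    {"gripper": 0.035,"slide": [0,0,-0.13],"spin": 0},
    {"gripper": 0.035,"slide": [0,0,-0.13],"spin": 0},
  ],
)

```text
time_s: 9.0
ee_pos: [0.408, -0.2389, 0.3592]
eef_rot: [3.14, -0.001, 0.38]
force: [1.0, -0.2, -0.9]
grip_width: 0.0439
grip_force: 15.0
```

```bash
python3 plan.py .530,-.010,.18 .530,-.010,.053
```

```text
t 9.0 grasp [ 0.408  -0.2389  0.1792] rot [ 3.1398e+00 -1.2000e-03  3.7980e-01] w 0.0439 gf 15.0 F [ 1.  -0.2 -0.9]
(0.53, -0.01, 0.18) -> [ 0.1982 -0.1673 -0.0008]
(0.53, -0.01, 0.053) -> [ 0.1982 -0.1673  0.1262]
```

Emit:
jog_arm(
  rows=[
    {"gripper": 0.035,"slide": [0.015,-0.012,0],"spin": 0},
    {"gripper": 0.035,"slide": [0.045,-0.038,0],"spin": 0},
    {"gripper": 0.035,"slide": [0.075,-0.063,0],"spin": 0},
    {"gripper": 0.035,"slide": [0.105,-0.088,0],"spin": 0},
    {"gripper": 0.035,"slide": [0.135,-0.114,0],"spin": 0},
    {"gripper": 0.035,"slide": [0.165,-0.139,0],"spin": 0},
    {"gripper": 0.035,"slide": [0.188,-0.159,0],"spin": 0},
    {"gripper": 0.035,"slide": [0.198,-0.167,0],"spin": 0},
  ],
)

```text
time_s: 9.8
ee_pos: [0.5306, -0.0083, 0.3565]
eef_rot: [-3.14, 0.002, 0.382]
force: [-0.2, -0.4, -1.0]
grip_width: 0.0435
grip_force: 15.0
```

Emit:
jog_arm(
  rows=[
    {"gripper": 0.035,"slide": [0,0,0],"spin": 0},
    {"gripper": 0.035,"slide": [0,0,0],"spin": 0},
  ],
)

```text
time_s: 10.0
ee_pos: [0.5297, -0.0111, 0.3574]
eef_rot: [-3.141, 0.001, 0.38]
force: [0.3, 0.3, -1.0]
grip_width: 0.0436
grip_force: 15.0
```

```bash
python3 plan.py .530,-.010,.18 .530,-.010,.053
```

```text
t 10.0 grasp [ 0.5297 -0.0111  0.1774] rot [-3.1412e+00  1.3000e-03  3.7960e-01] w 0.0436 gf 15.0 F [ 0.3  0.3 -1. ]
(0.53, -0.01, 0.18) -> [ 0.0007 -0.0009 -0.0026]
(0.53, -0.01, 0.053) -> [ 0.0007 -0.0009  0.1244]
```

Emit:
jog_arm(
  rows=[
    {"gripper": 0.035,"slide": [0,0,0.025],"spin": 0},
    {"gripper": 0.035,"slide": [0,0,0.06],"spin": 0},
    {"gripper": 0.035,"slide": [0,0,0.09],"spin": 0},
    {"gripper": 0.035,"slide": [0,0,0.11],"spin": 0},
    {"gripper": 0.035,"slide": [0,0,0.12],"spin": 0},
    {"gripper": 0.035,"slide": [0,0,0.1245],"spin": 0},
    {"gripper": 0.035,"slide": [0,0,0.1245],"spin": 0},
    {"gripper": 0.035,"slide": [0,0,0.1245],"spin": 0},
  ],
)

```text
time_s: 10.8
ee_pos: [0.5302, -0.0106, 0.2346]
eef_rot: [3.141, -0.001, 0.38]
force: [0.2, 0.1, -0.0]
grip_width: 0.0439
grip_force: 15.0
```

Emit:
jog_arm(
  rows=[
    {"gripper": 0.062,"slide": [0,0,0],"spin": 0},
    {"gripper": 0.062,"slide": [0,0,0],"spin": 0},
    {"gripper": 0.062,"slide": [0,0,0],"spin": 0},
    {"gripper": 0.062,"slide": [0,0,0],"spin": 0},
    {"gripper": 0.062,"slide": [0,0,-0.02],"spin": 0},
    {"gripper": 0.062,"slide": [0,0,-0.06],"spin": 0},
    {"gripper": 0.062,"slide": [0,0,-0.1],"spin": 0},
    {"gripper": 0.062,"slide": [0,0,-0.125],"spin": 0},
  ],
)

```text
time_s: 11.6
ee_pos: [0.53, -0.0103, 0.3617]
eef_rot: [3.14, -0.003, 0.38]
force: [-0.9, 0.2, -0.3]
grip_width: 0.0621
grip_force: 0.0
```

```bash
python3 plan.py .5165,.379,.17 .5165,.379,.048
```

```text
t 11.6 grasp [ 0.53   -0.0103  0.1817] rot [ 3.1403e+00 -2.7000e-03  3.7990e-01] w 0.0621 gf 0.0 F [-0.9  0.2 -0.3]
(0.5165, 0.379, 0.17) -> [ 0.1319 -0.3666  0.0117]
(0.5165, 0.379, 0.048) -> [ 0.1319 -0.3666  0.1337]
```

Emit:
jog_arm(
  rows=[
    {"gripper": 0.072,"slide": [0.015,-0.042,0],"spin": 0},
    {"gripper": 0.072,"slide": [0.031,-0.086,0],"spin": 0},
    {"gripper": 0.072,"slide": [0.047,-0.13,0],"spin": 0},
    {"gripper": 0.072,"slide": [0.063,-0.175,0],"spin": 0},
    {"gripper": 0.072,"slide": [0.079,-0.22,0],"spin": 0},
    {"gripper": 0.072,"slide": [0.095,-0.265,0],"spin": 0},
    {"gripper": 0.072,"slide": [0.111,-0.31,0],"spin": 0},
    {"gripper": 0.072,"slide": [0.125,-0.345,0],"spin": 0},
  ],
)

```text
time_s: 12.4
ee_pos: [0.5174, 0.359, 0.3586]
eef_rot: [-3.141, -0.0, 0.381]
force: [-0.3, -0.7, -0.5]
grip_width: 0.0718
grip_force: 0.0
```

Emit:
jog_arm(
  rows=[
    {"gripper": 0.072,"slide": [0.007,-0.0215,0],"spin": 0},
    {"gripper": 0.072,"slide": [0.007,-0.0215,0],"spin": 0},
    {"gripper": 0.072,"slide": [0.007,-0.0215,0],"spin": 0},
  ],
)

```text
time_s: 12.7
ee_pos: [0.5166, 0.3788, 0.3583]
eef_rot: [3.141, 0.001, 0.38]
force: [-0.3, 0.5, 0.1]
grip_width: 0.0719
grip_force: 0.0
```

```bash
cat > look.py <<'E'
from h import *; from plan import plan
from scipy.spatial.transform import Rotation as Ro
def look(name,*S):
    o=telemetry.get_obs();p,d=cams.camera('wrist'); save(name,p)
    i=cams.camera_info('wrist');K=np.array(i['camera_matrix']);M=i['tool_from_camera']
    v,u=np.indices(d.shape);P=np.stack([(u-K[0,2])/K[0,0]*d,(v-K[1,2])/K[1,1]*d,d],-1)[d>0]
    P=(P@M[:3,:3].T+M[:3,3])@Ro.from_euler('xyz',o['eef_rot']).as_matrix().T+o['ee_pos']
    for s in S:
        Q=P[(np.hypot(*(P[:,:2]-s).T)<.035)&(P[:,2]<.135)&(P[:,2]>.02)]
        if len(Q): h=np.percentile(Q[:,2],99); print(len(Q),h.round(4),Q[Q[:,2]>h-.008].mean(0).round(4))
E
python3 -c "
from look import *
plan((.5165,.379,.048)); look('w2',(.5165,.379),(.534,.25),(.397,.373),(.412,.238))"
```

```text
t 12.7 grasp [0.5166 0.3788 0.1783] rot [3.1413e+00 6.0000e-04 3.8040e-01] w 0.0719 gf 0.0 F [-0.3  0.5  0.1]
(0.5165, 0.379, 0.048) -> [-0.     -0.0003  0.1303]
1785 0.0755 [0.5206 0.378  0.0738]
491 0.0551 [0.539 0.25  0.053]
3231 0.1246 [0.3933 0.3694 0.1231]
839 0.105 [0.4098 0.2414 0.1037]
```

View pics/w2.png

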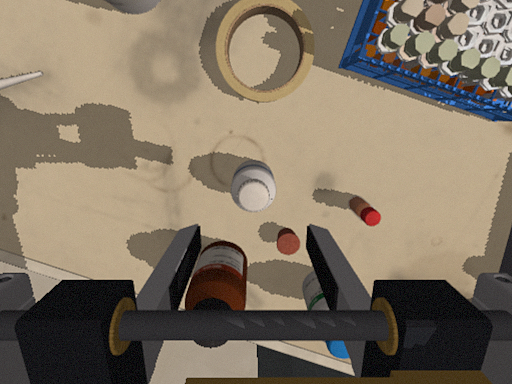

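White_small is at (253,188), centred between the fingers. The red-capped vial is at (365,210), and a low red disc at (288,240) is clear of the finger paths.

Emit:
jog_arm(
  rows=[
    {"gripper": 0.072,"slide": [0.001,0,0.03],"spin": 0},
    {"gripper": 0.072,"slide": [0.001,0,0.065],"spin": 0},
    {"gripper": 0.072,"slide": [0.001,0,0.1],"spin": 0},
    {"gripper": 0.072,"slide": [0.001,0,0.122],"spin": 0},
    {"gripper": 0.072,"slide": [0.001,0,0.132],"spin": 0},
    {"gripper": 0.072,"slide": [0.001,0,0.132],"spin": 0},
  ],
)

```text
time_s: 13.35
ee_pos: [0.5179, 0.3784, 0.226]
eef_rot: [3.141, 0.002, 0.379]
force: [-0.1, -0.1, 0.7]
grip_width: 0.0725
grip_force: 0.0
```

Emit:
jog_arm(
  rows=[
    {"gripper": 0.038,"slide": [0,0,0],"spin": 0},
    {"gripper": 0.038,"slide": [0,0,0],"spin": 0},
    {"gripper": 0.038,"slide": [0,0,0],"spin": 0},
    {"gripper": 0.038,"slide": [0,0,0],"spin": 0},
    {"gripper": 0.038,"slide": [0,0,0],"spin": 0},
    {"gripper": 0.038,"slide": [0,0,0],"spin": 0},
  ],
)

```text
time_s: 13.95
ee_pos: [0.5178, 0.3794, 0.2276]
eef_rot: [-3.141, -0.001, 0.38]
force: [-1.6, -1.4, 6.6]
grip_width: 0.0481
grip_force: 15.0
```

Emit:
jog_arm(
  rows=[
    {"gripper": 0.038,"slide": [0,0,-0.01],"spin": 0},
    {"gripper": 0.038,"slide": [0,0,-0.035],"spin": 0},
    {"gripper": 0.038,"slide": [0,0,-0.065],"spin": 0},
    {"gripper": 0.038,"slide": [0,0,-0.095],"spin": 0},
    {"gripper": 0.038,"slide": [0,0,-0.12],"spin": 0},
    {"gripper": 0.038,"slide": [0,0,-0.13],"spin": 0},
    {"gripper": 0.038,"slide": [0,0,-0.13],"spin": 0},
  ],
)

```text
time_s: 14.65
ee_pos: [0.5176, 0.3793, 0.358]
eef_rot: [-3.141, -0.002, 0.38]
force: [-0.3, 0.5, -0.7]
grip_width: 0.048
grip_force: 15.0
```

```bash
python3 plan.py .5985,.0175,.18 .5985,.0175,.05
```

```text
t 14.65 grasp [0.5176 0.3793 0.178 ] rot [-3.1411e+00 -2.1000e-03  3.7990e-01] w 0.048 gf 15.0 F [-0.3  0.5 -0.7]
(0.5985, 0.0175, 0.18) -> [-0.059  0.366 -0.002]
(0.5985, 0.0175, 0.05) -> [-0.059  0.366  0.128]
```

Emit:
jog_arm(
  rows=[
    {"gripper": 0.038,"slide": [-0.002,0.015,0],"spin": 0},
    {"gripper": 0.038,"slide": [-0.007,0.045,0],"spin": 0},
    {"gripper": 0.038,"slide": [-0.014,0.085,0],"spin": 0},
    {"gripper": 0.038,"slide": [-0.02,0.125,0],"spin": 0},
    {"gripper": 0.038,"slide": [-0.027,0.165,0],"spin": 0},
    {"gripper": 0.038,"slide": [-0.033,0.205,0],"spin": 0},
    {"gripper": 0.038,"slide": [-0.039,0.245,0],"spin": 0},
    {"gripper": 0.038,"slide": [-0.046,0.285,0],"spin": 0},
  ],
)

```text
time_s: 15.45
ee_pos: [0.5804, 0.095, 0.355]
eef_rot: [-3.141, 0.002, 0.379]
force: [0.5, 0.3, -0.2]
grip_width: 0.0476
grip_force: 15.0
```

Emit:
jog_arm(
  rows=[
    {"gripper": 0.038,"slide": [-0.006,0.035,0],"spin": 0},
    {"gripper": 0.038,"slide": [-0.01,0.065,0],"spin": 0},
    {"gripper": 0.038,"slide": [-0.013,0.081,0],"spin": 0},
    {"gripper": 0.038,"slide": [-0.013,0.081,0],"spin": 0},
    {"gripper": 0.038,"slide": [-0.013,0.081,0],"spin": 0},
  ],
)

```text
time_s: 15.95
ee_pos: [0.5983, 0.0178, 0.3559]
eef_rot: [-3.141, 0.001, 0.38]
force: [-1.0, -0.4, -0.9]
grip_width: 0.0479
grip_force: 15.0
```

```bash
python3 plan.py .5985,.0175,.0515
```

```text
t 15.95 grasp [0.5983 0.0178 0.1759] rot [-3.1409e+00  1.0000e-03  3.7960e-01] w 0.0479 gf 15.0 F [-1.  -0.4 -0.9]
(0.5985, 0.0175, 0.0515) -> [1.000e-04 4.000e-04 1.244e-01]
```

Emit:
jog_arm(
  rows=[
    {"gripper": 0.038,"slide": [0,0,0.025],"spin": 0},
    {"gripper": 0.038,"slide": [0,0,0.06],"spin": 0},
    {"gripper": 0.038,"slide": [0,0,0.09],"spin": 0},
    {"gripper": 0.038,"slide": [0,0,0.11],"spin": 0},
    {"gripper": 0.038,"slide": [0,0,0.12],"spin": 0},
    {"gripper": 0.038,"slide": [0,0,0.125],"spin": 0},
    {"gripper": 0.038,"slide": [0,0,0.125],"spin": 0},
    {"gripper": 0.038,"slide": [0,0,0.125],"spin": 0},
  ],
)

```text
time_s: 16.75
ee_pos: [0.5987, 0.0179, 0.2325]
eef_rot: [3.141, -0.001, 0.38]
force: [-0.3, 0.3, 0.1]
grip_width: 0.0479
grip_force: 15.0
```

Emit:
jog_arm(
  rows=[
    {"gripper": 0.064,"slide": [0,0,0],"spin": 0},
    {"gripper": 0.064,"slide": [0,0,0],"spin": 0},
    {"gripper": 0.064,"slide": [0,0,0],"spin": 0},
    {"gripper": 0.064,"slide": [0,0,0],"spin": 0},
    {"gripper": 0.064,"slide": [0,0,-0.02],"spin": 0},
    {"gripper": 0.064,"slide": [0,0,-0.06],"spin": 0},
    {"gripper": 0.064,"slide": [0,0,-0.1],"spin": 0},
    {"gripper": 0.064,"slide": [0,0,-0.125],"spin": 0},
  ],
)

```text
time_s: 17.55
ee_pos: [0.5985, 0.0175, 0.3598]
eef_rot: [3.14, -0.003, 0.38]
force: [0.7, 0.1, -0.3]
grip_width: 0.0637
grip_force: 0.0
```

```bash
python3 plan.py .535,.2505,.17 .535,.2505,.036
```

```text
t 17.55 grasp [0.5985 0.0175 0.1798] rot [ 3.1404e+00 -2.9000e-03  3.7970e-01] w 0.0637 gf 0.0 F [ 0.7  0.1 -0.3]
(0.535, 0.2505, 0.17) -> [ 0.0274 -0.2399  0.0098]
(0.535, 0.2505, 0.036) -> [ 0.0274 -0.2399  0.1438]
```

Emit:
jog_arm(
  rows=[
    {"gripper": 0.05,"slide": [0.004,-0.035,0],"spin": 0},
    {"gripper": 0.05,"slide": [0.009,-0.075,0],"spin": 0},
    {"gripper": 0.05,"slide": [0.013,-0.115,0],"spin": 0},
    {"gripper": 0.05,"slide": [0.018,-0.155,0],"spin": 0},
    {"gripper": 0.05,"slide": [0.022,-0.195,0],"spin": 0},
    {"gripper": 0.05,"slide": [0.026,-0.225,0],"spin": 0},
    {"gripper": 0.05,"slide": [0.027,-0.24,0],"spin": 0},
    {"gripper": 0.05,"slide": [0.027,-0.24,0],"spin": 0},
  ],
)

```text
time_s: 18.35
ee_pos: [0.5342, 0.2515, 0.3566]
eef_rot: [-3.142, 0.0, 0.382]
force: [0.5, -0.9, 0.2]
grip_width: 0.05
grip_force: 0.0
```

Emit:
jog_arm(
  rows=[
    {"gripper": 0.05,"slide": [0,0,0],"spin": 0},
    {"gripper": 0.05,"slide": [0,0,0],"spin": 0},
  ],
)

```text
time_s: 18.55
ee_pos: [0.5352, 0.2491, 0.3567]
eef_rot: [3.141, -0.0, 0.378]
force: [0.6, 0.0, -0.3]
grip_width: 0.0501
grip_force: 0.0
```

```bash
python3 -c "
from look import *
plan((.535,.2505,.037)); look('w3',(.535,.25),(.412,.238))"
```

```text
t 18.55 grasp [0.5352 0.2491 0.1767] rot [ 3.1414 -0.      0.3783] w 0.0501 gf 0.0 F [ 0.6  0.  -0.3]
(0.535, 0.2505, 0.037) -> [ 0.0004 -0.0014  0.1397]
389 0.055 [0.5393 0.2486 0.0532]
2022 0.1033 [0.4296 0.2408 0.0999]
```

View pics/w3.png

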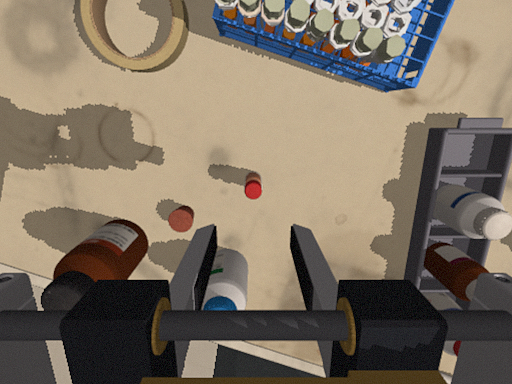

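The vial is at (252,187), centred. In the caddy, white_small is at (470,210) and brown_small behind it at (455,268), both upright. I'll pick the vial.

Emit:
jog_arm(
  rows=[
    {"gripper": 0.05,"slide": [0.001,0,0.03],"spin": 0},
    {"gripper": 0.05,"slide": [0.001,0,0.07],"spin": 0},
    {"gripper": 0.05,"slide": [0.001,0,0.105],"spin": 0},
    {"gripper": 0.05,"slide": [0.001,0,0.13],"spin": 0},
    {"gripper": 0.05,"slide": [0.001,0,0.14],"spin": 0},
    {"gripper": 0.05,"slide": [0.001,0,0.14],"spin": 0},
  ],
  squeeze=8,
)

```text
time_s: 19.2
ee_pos: [0.5357, 0.2501, 0.2159]
eef_rot: [3.142, 0.002, 0.379]
force: [0.4, 0.4, -0.1]
grip_width: 0.05
grip_force: 0.0
```

Emit:
jog_arm(
  rows=[
    {"gripper": 0.012,"slide": [0,0,0],"spin": 0},
    {"gripper": 0.012,"slide": [0,0,0],"spin": 0},
    {"gripper": 0.012,"slide": [0,0,0],"spin": 0},
    {"gripper": 0.012,"slide": [0,0,0],"spin": 0},
    {"gripper": 0.012,"slide": [0,0,0],"spin": 0},
    {"gripper": 0.012,"slide": [0,0,0],"spin": 0},
    {"gripper": 0.012,"slide": [0,0,0],"spin": 0},
  ],
)

```text
time_s: 19.9
ee_pos: [0.5357, 0.2509, 0.2173]
eef_rot: [3.142, -0.001, 0.38]
force: [-0.9, -0.2, 5.5]
grip_width: 0.021
grip_force: 8.0
```

Emit:
jog_arm(
  rows=[
    {"gripper": 0.012,"slide": [0,0,-0.01],"spin": 0},
    {"gripper": 0.012,"slide": [0,0,-0.035],"spin": 0},
    {"gripper": 0.012,"slide": [0,0,-0.065],"spin": 0},
    {"gripper": 0.012,"slide": [0,0,-0.095],"spin": 0},
    {"gripper": 0.012,"slide": [0,0,-0.12],"spin": 0},
    {"gripper": 0.012,"slide": [0,0,-0.14],"spin": 0},
    {"gripper": 0.012,"slide": [0,0,-0.14],"spin": 0},
  ],
)

```text
time_s: 20.6
ee_pos: [0.5356, 0.2509, 0.3599]
eef_rot: [-3.142, -0.005, 0.38]
force: [0.5, 0.4, -0.4]
grip_width: 0.0204
grip_force: 8.0
```

```bash
python3 plan.py .655,.0405,.18 .655,.0405,.041
```

```text
t 20.6 grasp [0.5356 0.2509 0.1799] rot [-3.1416 -0.0049  0.3799] w 0.0204 gf 8.0 F [ 0.5  0.4 -0.4]
(0.655, 0.0405, 0.18) -> [ 3.290e-02  2.396e-01 -1.000e-04]
(0.655, 0.0405, 0.041) -> [0.0329 0.2396 0.1389]
```

Emit:
jog_arm(
  rows=[
    {"gripper": 0.012,"slide": [0.003,0.02,0],"spin": 0},
    {"gripper": 0.012,"slide": [0.008,0.055,0],"spin": 0},
    {"gripper": 0.012,"slide": [0.013,0.095,0],"spin": 0},
    {"gripper": 0.012,"slide": [0.019,0.135,0],"spin": 0},
    {"gripper": 0.012,"slide": [0.024,0.175,0],"spin": 0},
    {"gripper": 0.012,"slide": [0.029,0.21,0],"spin": 0},
    {"gripper": 0.012,"slide": [0.032,0.232,0],"spin": 0},
    {"gripper": 0.012,"slide": [0.033,0.24,0],"spin": 0},
  ],
)

```text
time_s: 21.4
ee_pos: [0.6557, 0.0382, 0.3552]
eef_rot: [-3.141, 0.002, 0.378]
force: [0.1, 0.8, -0.2]
grip_width: 0.0207
grip_force: 8.0
```

Emit:
jog_arm(
  rows=[
    {"gripper": 0.012,"slide": [0,0,0],"spin": 0},
    {"gripper": 0.012,"slide": [0,0,0],"spin": 0},
    {"gripper": 0.012,"slide": [0,0,0],"spin": 0},
  ],
)

```text
time_s: 21.7
ee_pos: [0.6548, 0.0414, 0.3567]
eef_rot: [-3.141, 0.0, 0.381]
force: [0.1, 0.9, -0.1]
grip_width: 0.0206
grip_force: 8.0
```

```bash
python3 -c "
from look import *
plan((.655,.0405,.0415)); look('w4',(.5985,.0175),(.53,-.01))"
```

```text
t 21.7 grasp [0.6548 0.0414 0.1767] rot [-3.1414e+00  1.0000e-04  3.8120e-01] w 0.0206 gf 8.0 F [ 0.1  0.9 -0.1]
(0.655, 0.0405, 0.0415) -> [-1.000e-04  9.000e-04  1.352e-01]
40 0.0768 [0.6087 0.0035 0.0767]
1234 0.0784 [ 0.5432 -0.0079  0.0737]
```

View pics/w4.png

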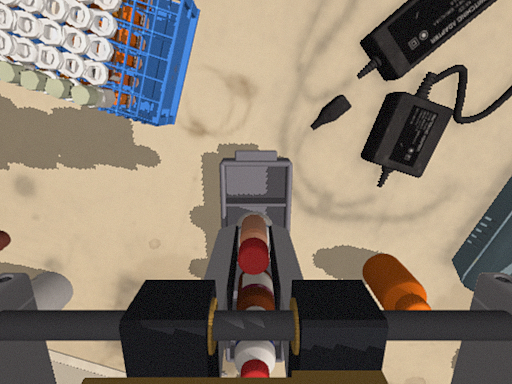

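The held vial at (253,240) lines up with the empty small pocket at (255,183), so I'll lower it and release.

Emit:
jog_arm(
  rows=[
    {"gripper": 0.012,"slide": [0,0,0.025],"spin": 0},
    {"gripper": 0.012,"slide": [0,0,0.06],"spin": 0},
    {"gripper": 0.012,"slide": [0,0,0.09],"spin": 0},
    {"gripper": 0.012,"slide": [0,0,0.115],"spin": 0},
    {"gripper": 0.012,"slide": [0,0,0.128],"spin": 0},
    {"gripper": 0.012,"slide": [0,0,0.1355],"spin": 0},
    {"gripper": 0.012,"slide": [0,0,0.1355],"spin": 0},
    {"gripper": 0.012,"slide": [0,0,0.1355],"spin": 0},
  ],
)

```text
time_s: 22.55
ee_pos: [0.6554, 0.0403, 0.2223]
eef_rot: [3.141, -0.002, 0.38]
force: [0.5, 0.4, 0.3]
grip_width: 0.0206
grip_force: 8.0
```

Emit:
jog_arm(
  rows=[
    {"gripper": 0.034,"slide": [0,0,0],"spin": 0},
    {"gripper": 0.034,"slide": [0,0,0],"spin": 0},
    {"gripper": 0.034,"slide": [0,0,0],"spin": 0},
    {"gripper": 0.034,"slide": [0,0,0],"spin": 0},
    {"gripper": 0.034,"slide": [0,0,-0.02],"spin": 0},
    {"gripper": 0.034,"slide": [0,0,-0.06],"spin": 0},
    {"gripper": 0.034,"slide": [0,0,-0.1],"spin": 0},
    {"gripper": 0.034,"slide": [0,0,-0.14],"spin": 0},
  ],
)

```text
time_s: 23.35
ee_pos: [0.655, 0.0401, 0.3628]
eef_rot: [-3.142, 0.0, 0.38]
force: [0.4, -0.3, -0.7]
grip_width: 0.0337
grip_force: 0.0
```

Emit:
jog_arm(
  rows=[
    {"gripper": 0.034,"slide": [-0.04,-0.03,-0.02],"spin": 0},
    {"gripper": 0.034,"slide": [-0.08,-0.06,-0.04],"spin": 0},
    {"gripper": 0.034,"slide": [-0.11,-0.1,-0.06],"spin": 0},
    {"gripper": 0.034,"slide": [-0.13,-0.14,-0.06],"spin": 0},
    {"gripper": 0.034,"slide": [-0.14,-0.18,-0.06],"spin": 0},
    {"gripper": 0.034,"slide": [-0.14,-0.2,-0.06],"spin": 0},
    {"gripper": 0.034,"slide": [-0.14,-0.2,-0.06],"spin": 0},
  ],
)

```text
time_s: 24.05
ee_pos: [0.4499, 0.1756, 0.4217]
eef_rot: [-3.142, -0.001, 0.383]
force: [0.6, 0.5, -0.3]
grip_width: 0.0339
grip_force: 0.0
```

Run:
```python
from h import *; from plan import plan
plan()
p,d=cams.camera('scene');t,dt=cams.camera('top')
out=np.zeros((600,800,3),np.uint8)
out[:360,:]=cv2.resize(p[120:318,60:340],(800,360)) ; out[360:600]=cv2.resize(t[145:244,95:425],(800,240)); save('fin',out)
for c,D in(('scene',d),('top',dt)):
    X=cloud(c,D)[D>0]
    for n,s in dict(wm=(.462,-.0375),bs=(.53,-.01),ws=(.5985,.0175),vs=(.655,.0405),wl=(.412,.238),bl=(.397,.373)).items():
        Q=X[(np.hypot(*(X[:,:2]-s).T)<.03)&(X[:,2]<.14)]; h=np.percentile(Q[:,2],99); print(c,n,h.round(3),Q[Q[:,2]>h-.008].mean(0).round(3))
```

```text
t 24.05 grasp [0.4499 0.1756 0.2417] rot [-3.1415e+00 -1.1000e-03  3.8270e-01] w 0.0339 gf 0.0 F [ 0.6  0.5 -0.3]
scene wm 0.097 [ 0.462 -0.035  0.094]
scene bs 0.092 [ 0.526 -0.009  0.089]
scene ws 0.023 [0.576 0.016 0.019]
scene vs 0.013 [0.67  0.064 0.013]
scene wl 0.108 [0.411 0.238 0.105]
scene bl 0.129 [0.396 0.374 0.125]
top wm 0.098 [ 0.464 -0.036  0.093]
top bs 0.092 [ 0.529 -0.01   0.089]
top ws 0.082 [0.597 0.019 0.078]
top vs 0.06 [0.655 0.041 0.057]
top wl 0.109 [0.402 0.235 0.105]
top bl 0.13 [0.396 0.377 0.125]
```

View pics/fin.png

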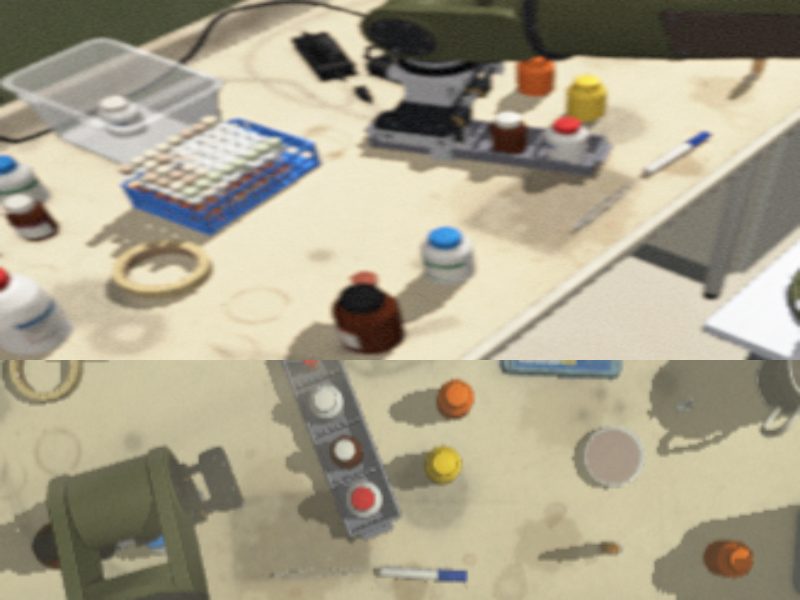

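The final view shows all four pieces upright and seated: red cap (363,498), brown (346,452), white (326,400) and vial (312,362). Each stands 4 mm higher than it did on the bench, which matches the pocket floor. The look-alikes are untouched.

```bash
python3 -c "
from station import workorder; print(workorder.hand_in())"
```

```text
the job is handed in; nothing more can be done
None
```

The caddy is packed in the order asked (white_mid, brown_small, white_small, vial_short), each piece measured upright on its pocket floor with the look-alikes left standing, and the job was handed in at about 24 s (no verdict was returned).

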